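# Change the block in the gluing jig

## Robot

A 6-joint arm with a two-finger parallel gripper is mounted at the origin on a cart in front of the work surface, level with it; the furniture and walls round the work are solid. World frame = base frame: x ahead of the robot, y to its left, z up, the work surface at z = 0. Lengths are in m, angles in rad, forces in N, time in s.
With the tool pointing down it reaches from about 0.35 to 0.85 m from the base axis. Payload 8.1 kg.
Tool frame: the origin (TCP) lies at the very end of the fingers, on their centre line; the grasp point (between the pads) lies 19 mm behind it; z points along the fingers, y is the line along which they close (so a half turn about z gives the same grasp; the last joint's range is limited). The gripper opens to 93 mm and grips with 3 to 60 N. Pads are 15 mm wide; open, the fingers measure 128 mm over their backs; the gripper's body (75 mm by 188 mm) begins 65 mm behind the grasp point.
Start: joints at [1.12, 0.13, 1.488, -0, 1.523, -0.085], TCP at [0.215, 0.56, 0.219] pointing down, gripper open.
Joint ranges: [-2.96, 2.96], [-0.89, 2.26], [0.02, 2.5], [-1.34, 4.48], [0, 2.73], [-2.66, 2.66]. Speed limits (rad/s): [2.39, 2.39, 2.79, 3.14, 3.14, 3.14].

## Interface

Orientations are given as a rotation vector (axis times angle).
In Python, from plant import monitor, eyes, ticket gives the robot as it stands.
- The arm moves only by the tool arm_command, never from a script. Its argument "deltas" is a list that holds one entry, the list of rows, each a list of 6 numbers: the shift along the world's x, y, z in cm, then the turn, a rotation vector about the world's x, y, z in degrees. In form: [[[tx, ty, tz, rx, ry, rz], ...]]. A call has 1 to 12 rows; each row shifts and turns the commanded pose from where the row before left it; what a row does not reach is not made up. A row lasts 1/12 s, in which the tool goes at most 41.7 mm and 7.16 degrees, less where a joint would pass 70% of its speed; a pose out of reach is approached as far as the arm can. A call is refused whole if a number of a shift passes 4.17 or a number of a turn 7.16, either way. A call with a gripper value outside its range is refused whole. "gripper" is the opening, from -1 (shut) to 1 (fully open), set as the call begins (left out, the last holds). The fingers move at their own pace and stop on an object; "squeeze" is the grip in N (left out, the last holds). Time passes only in rows, so rows that do not move let the fingers close. It gives the time, the measured TCP pose, the force, the opening and the grip force at its end, in the units of the state.
- monitor.read_state(): the state, without advancing time (a new reading comes with each control period).
- eyes.read_camera(name): name is "side" or "top"; returns the picture (400x640x3 uint8, blue, green, red); there is no depth.
- eyes.camera_model(name): a dict with "fx", "fy", "cx", "cy" (pixels), "rvec" (rotation vector, rad) and "tvec" (3), from world to camera coordinates, as OpenCV has them. Camera axes: x right, y down, z forward; pixel columns grow to the right and rows downward; lengths in m; the calibration is good to about 2 mm. A picture is of the moment at which its call begins. camera_model takes no time and is no camera call.
- ticket.close_job(): hands the job in; it is judged then, once.
The state is a dict: "t": time; "q": joint angles; "dq": joint speeds; "joint_torque": joint torques, N m; "tool_pos": TCP position; "orientation": TCP orientation; "force": force on the tool from outside, world axes, zero at the start; "wrist_torque": the same for the moment, N m; "opening": finger opening in m; "gripper_force": force on a finger pad.
Only numpy, scipy, OpenCV 4.12 (cv2) and the standard library are available. Lean on these libraries where they do the work, as an engineer would, in place of code of your own. Each camera call takes 0.05 s, during which the arm holds its last target. There are 200 camera calls.

## Task

The brown linocut block in the gluing jig has dried under its two weights, and the freshly glued blue block is next. Stand both weights, the red tin and the black iron one, on the blue-rimmed tray, lay the brown block squarely along the middle of the slatted drying rack, and lay the blue block face up in the jig, flat on the cork between the dowels and battens. Then stand each weight back at the same spot over the jig where it stood before, now on the blue block, and leave the sanding block, the dabber and the dropper bottle alone.

Things in the scene. Friction and masses are not known exactly. Their poses are not given: they have to be found in the camera images.
- jig: Fixed plywood board 240 (x) x 130 (y) x 12 mm; origin at the centre of its underside, z up. Middle: cork pad 172 x 64 mm, its top at z = 15 mm; the block lies on it along x. End battens: inner faces x = +-89, tops z = 26 mm. Four 8 mm dowels at x = +-62, y = +-42, tops z = 28 mm. Block play: 9 mm along, 8 mm across, each way. Beside the block's middle the board is clear for fingers.
- rack: Drying rack, fixed: six pale wooden slats across two rails, 220 (x) x 110 (y) mm, top of the slats 20 mm above the origin. Origin at the centre of its underside, x along its length. The brown block goes here, its length along x.
- tray: Shallow grey-blue enamelled tray with a dark blue rim, fixed: 240 (x) x 134 (y) mm outside, walls 3 mm thick, rim top 14 mm above the origin, floor 2 mm above the origin. Origin at the centre of its underside, x along its length. Side area for the two weights, one towards each end.
- dry_block: Dried linocut block, loose: red-brown lino with a carved leaf, on a plywood mount; 160 (x) x 60 (y) x 18 (z) mm, about 0.16 kg. Origin at the centre of its underside, x along its length, z out of the carved face. At the start it lies in the jig with both weights standing on it.
- fresh_block: Freshly glued linocut block, loose: slate-blue lino with carved waves, on a plywood mount; 160 (x) x 60 (y) x 18 (z) mm, about 0.16 kg. Origin at the centre of its underside, x along its length, z out of the carved face. At the start it lies on the table, carved face up. Either way round in the jig is right.
- tin: Weight: full round ink tin, dark red with a grey lid, 65 mm across, 46 mm high, about 0.4 kg, lid fixed. Origin at the centre of its underside, z up. At the start it stands on one end of the brown block, 45 mm from the block's middle along the jig's x axis; which end changes.
- iron_weight: Weight: black cast-iron weight, round, 58 mm across and 36 mm high, with a knob on top: 26 mm across, from 47 to 68 mm above the underside, top of the knob at 72 mm (neck below it 20 mm thick); about 0.45 kg. Lift it by the knob. Origin at the centre of its underside, z up. At the start it stands on the other end of the brown block, 45 mm from the middle.
- sander: Bystander: sanding block, brown, 50 x 86 x 26 mm, loose at the back of the table. Not to be moved. Origin at the centre of its underside.
- dabber: Bystander: small grey-brown cloth ink dabber tied at the neck, 42 x 40 x 58 mm, loose at the back of the table. Not to be moved. Origin at the centre of its underside.
- dropper_bottle: Bystander: slim amber dropper bottle, 34 mm across, 102 mm high, loose at the back of the table. Not to be moved. Origin at the centre of its underside.
Mind the look-alikes: they are no part of the job. What is shaped like the iron_weight but orange or yellow is not meant.

How it is judged:
By the outcome, as a careful person would: the job done as asked, in the order asked, and still so for the second after the job is handed in, with the robot touching nothing.
It also fails if it takes over 144 s, if anything falls off the work surface, if the arm or the gripper's body presses on something with over 40 N, if the wrist force passes 120 N, or if a joint passes its speed limit or range.

## Working session

There is one attempt and no reset: what is moved stays moved. The work goes in short steps, Python scripts to look and compute and a tool call to move; the robot and the scene stay as the last step left them, time stands still between calls to the robot, and variables do not carry over. Pictures are saved under pics/ and viewed, at most 14 in all, crops included, and the job is handed in when it is done.

Besides the shell and the picture viewer there is one more tool, called after ">>>" by a JSON object that holds its "fn" and its "kwargs", one argument or row to a line. arm_command: Moves the arm, as the interface text tells. Its arguments: {"type":"object","properties":{"deltas":{"type":"array"},"gripper":{"type":"number"},"squeeze":{"type":"number"}},"required":["deltas"]}

```bash
mkdir -p pics; cat > h.py <<'E'
import numpy as np, cv2
from plant import monitor, eyes, ticket
def cam(n):
    m=eyes.camera_model(n); K=np.array([[m['fx'],0,m['cx']],[0,m['fy'],m['cy']],[0,0,1.]])
    return K,np.array(m['rvec'],float),np.array(m['tvec'],float)
def back(n,uv,z):
    K,r,t=cam(n); R=cv2.Rodrigues(r)[0]; c=-R.T@t
    o=[]
    for u,v in np.atleast_2d(uv):
        d=R.T@np.linalg.inv(K)@[u,v,1]; o.append((c+d*(z-c[2])/d[2])[:2])
    return np.array(o)
def proj(n,p):
    K,r,t=cam(n); return cv2.projectPoints(np.array(p,float).reshape(-1,1,3),r,t,K,None)[0].reshape(-1,2)
def snap(n,f,crop=None,s=1):
    im=eyes.read_camera(n)
    if crop: x0,y0,x1,y1=crop; im=im[y0:y1,x0:x1]
    cv2.imwrite('pics/'+f,cv2.resize(im,None,fx=s,fy=s,interpolation=cv2.INTER_CUBIC))
E
python3 -c "
from h import *
snap('top','t0.png',None,1.25); snap('side','s0.png',None,1.25)
for n in('top','side'):
  K,r,t=cam(n);print(n,K[0,0],K[0,2],K[1,2],-cv2.Rodrigues(r)[0].T@t)
s=monitor.read_state();print(s['t'],s['orientation'],s['tool_pos'],s['opening'])"
```

```text
top 410.18039353169047 309.517484457017 198.56548942570694 [ 0.4056918  -0.00712798  0.948226  ]
side 377.45130160333866 320.8381755345965 202.44678955617832 [ 0.34624635 -0.79417498  0.75350567]
0.1 [-5.71369001e-01 -3.08876038e+00  2.49013201e-03] [0.21437647 0.5598503  0.21769448] 0.09281435643420209
```

View pics/t0.png

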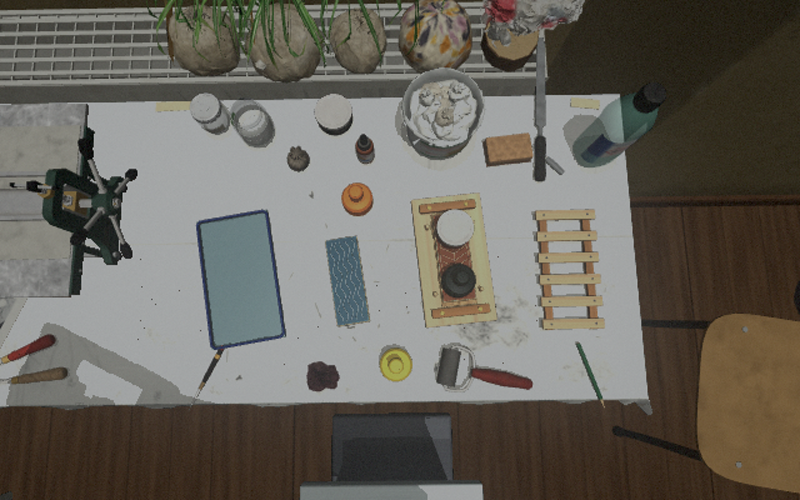

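View pics/s0.png

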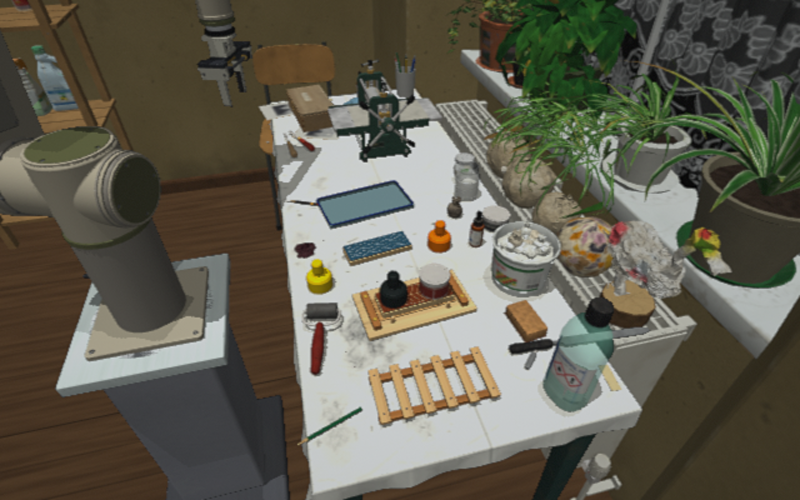

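Top view (800-px scale): red tin at (455,228), black iron weight at (459,280) on the jig. The look-alikes, orange (357,197) and yellow (396,363), are wrong by colour, so the black one on the block is meant. The tray is at (241,280), the blue block at (348,281) and the rack at (570,269). I'll confirm in enlarged crops.

```bash
python3 -c "
from h import *
snap('top','t1.png',(320,145,490,275),4.6); snap('top','t2.png',(150,160,310,285),4.8)"
```

```text
(no output)
```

View pics/t1.png

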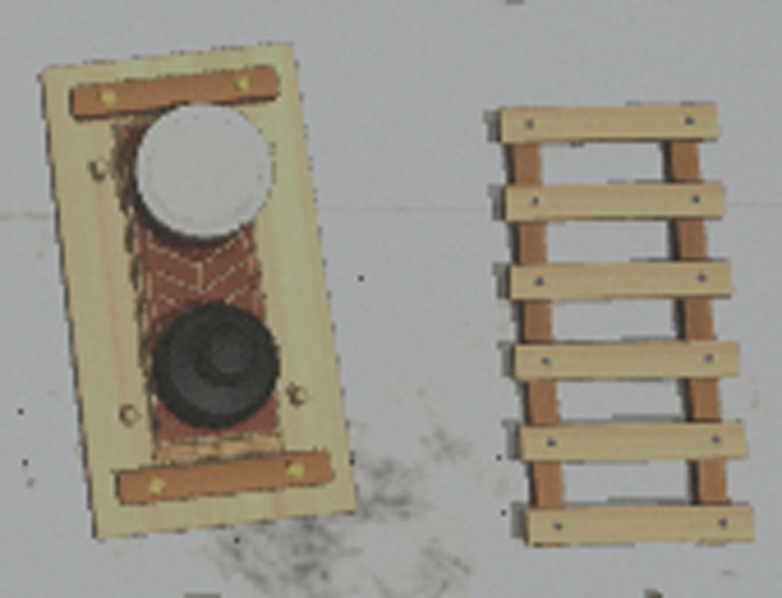

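View pics/t2.png

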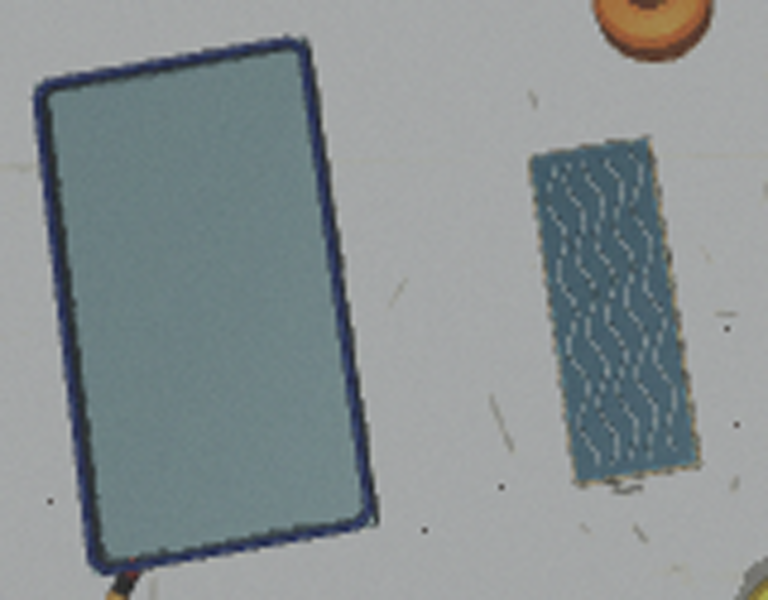

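The crops confirm it. The tin lid is centred at crop (205,171), the black knob at (221,351), the jig corners at (42,72), (294,42), (356,510), (97,538), and the blue block corners at (530,157) to (577,485).

```bash
cat > fit.py <<'E'
from h import *
def px(c,s,off): return (np.array(c,float)+.5)/s-.5+off
def rect(n,c,L,W,z,s,off):
    P=back('top',px(c,s,off),z)   # far-left, far-right, near-right, near-left (image); x of object along image 'up'
    Q=np.array([[L,W],[L,-W],[-L,-W],[-L,W]])/2
    pc=P.mean(0);H=Q.T@(P-pc);a=np.arctan2(H[0,1]-H[1,0],H[0,0]+H[1,1])
    R=np.array([[np.cos(a),-np.sin(a)],[np.sin(a),np.cos(a)]])
    print(n,pc.round(4),np.degrees(a).round(2),'res mm',((P-pc-Q@R.T)*1e3).round(1).tolist())
A=(4.6,np.array([320,145]));B=(4.8,np.array([150,160]))
if __name__=='__main__':
    rect('jig',[(42,72),(294,42),(356,510),(97,538)],.24,.13,.012,*A)
    rect('rack',[(500,110),(718,104),(752,542),(527,545)],.22,.11,.02,*A)
    rect('tray',[(36,85),(308,38),(376,520),(97,574)],.24,.134,.014,*B)
    rect('fresh',[(530,157),(650,138),(700,465),(577,485)],.16,.06,.018,*B)
    for n,c,z in(('tin',(205,171),.079),('knob',(221,351),.105),('body',(216,365),.069)):
        print(n,back('top',px(c,*A),z).round(4))
E
python3 fit.py
```

```text
jig [ 0.5439 -0.1214] 5.23 res mm [[-2.1, -0.5], [-0.2, -0.3], [1.2, 1.5], [1.1, -0.7]]
rack [ 0.522  -0.3306] -0.07 res mm [[-2.2, -0.4], [-0.6, -0.0], [1.5, 0.9], [1.3, -0.4]]
tray [0.5139 0.2703] 9.54 res mm [[-1.2, -0.3], [-1.9, -0.4], [2.0, 1.3], [1.0, -0.7]]
fresh [0.506  0.0738] 8.38 res mm [[-0.8, -0.9], [-1.1, 0.6], [0.9, 1.0], [1.1, -0.7]]
tin [[ 0.5883 -0.119 ]]
knob [[ 0.5003 -0.1199]]
body [[ 0.4978 -0.1222]]
```

```bash
python3 -c "
from h import *
snap('side','s1.png',(275,205,405,290),6)
print(proj('side',[(.5883,-.1180,.079),(.4991,-.1215,.105)]),proj('side',[[.5439+.12*a*.9958-.065*b*.0912,-.1214+.12*a*.0912+.065*b*.9958,.012] for a,b in((1,1),(1,-1),(-1,-1),(-1,1))]))"
```

```text
[[346.8111785  218.43705757]
 [313.65670591 217.85762319]] [[361.20234543 214.61311619]
 [381.36672555 246.04174978]
 [294.31852885 270.00629703]
 [280.7854592  234.577325  ]]
```

View pics/s1.png

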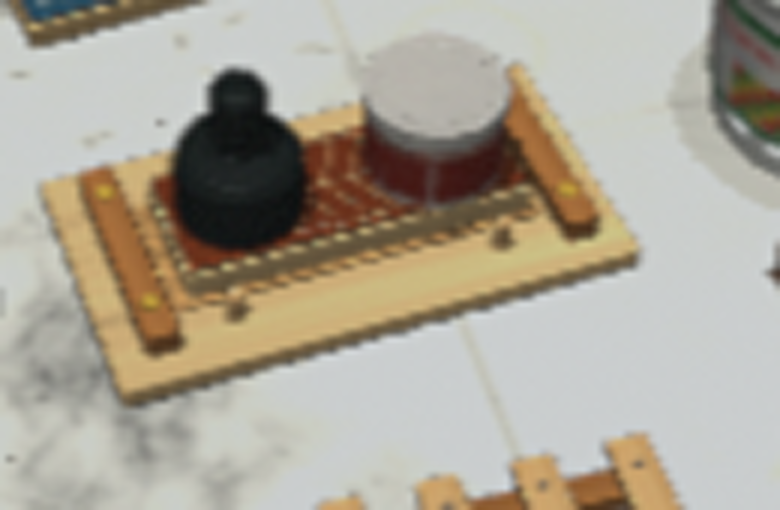

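The side view agrees with the top view to about 2 mm: knob top at crop (238,82), lid at (437,85). I'll move above the tin.

>>> {"fn": "arm_command", "kwargs": {
  "deltas": [
    [[1.56,-2.82,0,0,0,1.09],[1.56,-2.82,0,0,0,1.09],[1.56,-2.82,0,0,0,1.09],[1.56,-2.82,0,0,0,1.09],[1.56,-2.82,0,0,0,1.09],[1.56,-2.82,0,0,0,1.09],[1.56,-2.82,0,0,0,1.09],[1.56,-2.82,0,0,0,1.09],[1.56,-2.82,0,0,0,1.09],[1.56,-2.82,0,0,0,1.09],[1.56,-2.82,0,0,0,1.09],[1.56,-2.82,0,0,0,1.09]]
  ],
  "gripper": 1
}}

```text
t: 1.25
tool_pos: [0.4022, 0.2205, 0.2187]
orientation: [0.214, 3.134, 0.0]
force: [-0.2, 0.6, -0.2]
opening: 0.0932
gripper_force: 0.0
```

>>> {"fn": "arm_command", "kwargs": {
  "deltas": [
    [[1.56,-2.82,0,0,0,1.09],[1.56,-2.82,0,0,0,1.09],[1.56,-2.82,0,0,0,1.09],[1.56,-2.82,0,0,0,1.09],[1.56,-2.82,0,0,0,1.09],[1.56,-2.82,0,0,0,1.09],[1.56,-2.82,0,0,0,1.09],[1.56,-2.82,0,0,0,1.09],[1.56,-2.82,0,0,0,1.09],[1.56,-2.82,0,0,0,1.09],[1.56,-2.82,0,0,0,1.09],[1.56,-2.82,0,0,0,1.09]]
  ]
}}

```text
t: 2.25
tool_pos: [0.5895, -0.1181, 0.2185]
orientation: [0.144, -3.138, -0.0]
force: [0.2, 0.2, 0.6]
opening: 0.093
gripper_force: 0.0
```

```bash
cat >> h.py <<'E'
from scipy.spatial.transform import Rotation as Ro
def st():
    s=monitor.read_state();R=Ro.from_rotvec(s['orientation']).as_matrix()
    print('t',round(s['t'],2),'pos',np.round(s['tool_pos'],4),'yaw',round(np.degrees(np.arctan2(R[1,1],R[0,1])),2),'z',R[:,2].round(4),'op',round(s['opening'],4),'gf',round(float(s['gripper_force']),1),'F',np.round(s['force'],1),'q6',round(s['q'][5],2))
E
python3 -c "
from h import *
st()"
```

```text
t 2.25 pos [ 0.5895 -0.1181  0.2185] yaw 95.24 z [-1.e-04  0.e+00 -1.e+00] op 0.093 gf 0.0 F [0.2 0.2 0.6] q6 -1.95
```

>>> {"fn": "arm_command", "kwargs": {
  "deltas": [
    [[-0.1,0,-2.3,0,0,0],[0,0,-2.3,0,0,0],[0,0,-2.3,0,0,0],[0,0,-2.3,0,0,0],[0,0,-2.3,0,0,0],[0,0,-2.0,0,0,0],[0,0,-1.5,0,0,0],[0,0,-1.2,0,0,0],[0,0,-0.8,0,0,0],[0,0,-0.6,0,0,0],[0,0,-0.5,0,0,0],[0,0,0,0,0,0]]
  ]
}}

```text
t: 3.25
tool_pos: [0.5878, -0.1164, 0.0371]
orientation: [0.143, -3.138, -0.0]
force: [-0.1, 0.5, 1.1]
opening: 0.0933
gripper_force: 0.0
```

>>> {"fn": "arm_command", "kwargs": {
  "deltas": [
    [[0,0,0,0,0,0],[0,0,0,0,0,0],[0,0,0,0,0,0],[0,0,0,0,0,0],[0,0,0,0,0,0],[0,0,0,0,0,0],[0,0,0,0,0,0],[0,0,0,0,0,0]]
  ],
  "gripper": -1,
  "squeeze": 20
}}

```text
t: 3.92
tool_pos: [0.5884, -0.1167, 0.0382]
orientation: [-0.142, 3.138, -0.001]
force: [-1.5, -0.6, 4.2]
opening: 0.0637
gripper_force: 20.0
```

>>> {"fn": "arm_command", "kwargs": {
  "deltas": [
    [[0,0,0.5,0,0,0],[0,0,1.0,0,0,0],[0,0,2.0,0,0,0],[0,0,2.5,0,0,0],[0,0,2.5,0,0,0],[0,0,2.0,0,0,0],[0,0.5,1.0,0,0,0],[0,1.5,0.5,0,0,0.3],[-0.1,2.5,0,0,0,0.5],[-0.1,3.0,0,0,0,0.5],[-0.2,3.0,0,0,0,0.5],[-0.2,3.0,0,0,0,0.5]]
  ],
  "squeeze": 25
}}

```text
t: 4.92
tool_pos: [0.5804, 0.021, 0.1559]
orientation: [0.206, -3.132, -0.001]
force: [0.3, -0.6, -3.1]
opening: 0.0633
gripper_force: 25.0
```

>>> {"fn": "arm_command", "kwargs": {
  "deltas": [
    [[-0.2,3.0,0,0,0,0.5],[-0.2,3.0,0,0,0,0.5],[-0.2,3.0,0,0,0,0.5],[-0.2,3.0,0,0,0,0.5],[-0.2,3.0,0,0,0,0],[-0.2,3.0,0,0,0,0],[-0.2,3.0,0,0,0,0],[-0.2,2.5,0,0,0,0],[0,2.0,0,0,0,0],[0,0.5,0,0,0,0],[0,0,0,0,0,0],[0,0,0,0,0,0]]
  ]
}}

```text
t: 5.92
tool_pos: [0.5648, 0.2786, 0.1562]
orientation: [0.262, -3.128, 0.002]
force: [-0.2, -0.8, -3.5]
opening: 0.0637
gripper_force: 25.0
```

```bash
python3 -c "
from h import *
st(); snap('top','t3.png',(150,140,470,290),2.5)"
```

```text
t 5.92 pos [0.5648 0.2786 0.1562] yaw 99.58 z [-0.0022 -0.0012 -1.    ] op 0.0637 gf 25.0 F [-0.2 -0.8 -3.5] q6 -1.36
```

View pics/t3.png

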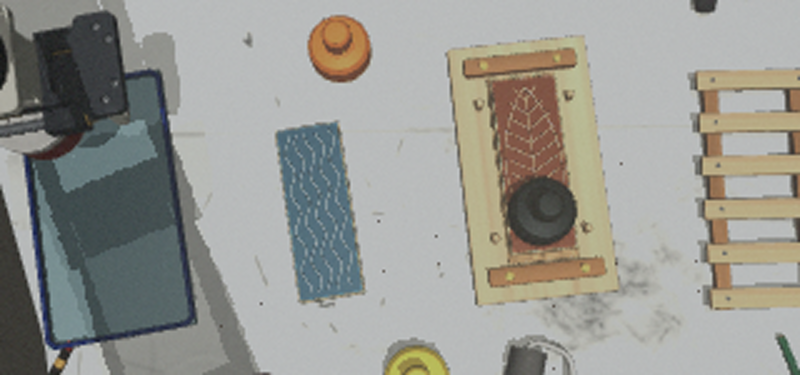

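The tin is held over the far end of the tray, and the brown block and iron weight have not moved (crop (541,210)). I'll lower the tin.

>>> {"fn": "arm_command", "kwargs": {
  "deltas": [
    [[0.2,0,-2.0,0,0,0],[0,0,-2.2,0,0,0],[0,0,-2.2,0,0,0],[0,0,-2.2,0,0,0],[0,0,-2.0,0,0,0],[0,0,-1.5,0,0,0],[0,0,-1.0,0,0,0],[0,0,-0.6,0,0,0],[0,0,-0.4,0,0,0],[0,0,-0.3,0,0,0],[0,0,-0.2,0,0,0],[0,0,0,0,0,0]]
  ]
}}

```text
t: 6.97
tool_pos: [0.5685, 0.2786, 0.0122]
orientation: [-0.26, 3.13, 0.0]
force: [-0.4, -0.5, -4.2]
opening: 0.0638
gripper_force: 25.0
```

>>> {"fn": "arm_command", "kwargs": {
  "deltas": [
    [[0,0,-0.1,0,0,0],[0,0,-0.1,0,0,0],[0,0,0,0,0,0]]
  ]
}}

```text
t: 7.22
tool_pos: [0.5682, 0.2787, 0.0099]
orientation: [-0.26, 3.13, 0.0]
force: [0.7, -1.1, -4.4]
opening: 0.0634
gripper_force: 25.0
```

>>> {"fn": "arm_command", "kwargs": {
  "deltas": [
    [[0,0,-0.1,0,0,0],[0,0,-0.1,0,0,0],[0,0,0,0,0,0]]
  ]
}}

```text
t: 7.47
tool_pos: [0.5679, 0.2785, 0.0074]
orientation: [0.26, -3.131, 0.0]
force: [0.1, 0.4, -4.6]
opening: 0.0636
gripper_force: 25.0
```

>>> {"fn": "arm_command", "kwargs": {
  "deltas": [
    [[0,0,-0.1,0,0,0],[0,0,0,0,0,0],[0,0,0,0,0,0]]
  ]
}}

```text
t: 7.72
tool_pos: [0.5681, 0.2786, 0.0072]
orientation: [-0.26, 3.131, 0.0]
force: [-4.3, -0.7, 3.1]
opening: 0.0635
gripper_force: 25.0
```

>>> {"fn": "arm_command", "kwargs": {
  "deltas": [
    [[0,0,0,0,0,0],[0,0,0,0,0,0],[0,0,0,0,0,0],[0,0,0,0,0,0],[0,0,0.5,0,0,0],[0,0,1.0,0,0,0],[0,0,2.0,0,0,0],[0,0,3.0,0,0,0],[0,0,3.0,0,0,0],[0,0,3.0,0,0,0],[0,0,2.0,0,0,0],[0,0,0.5,0,0,0]]
  ],
  "gripper": 0.6
}}

```text
t: 8.72
tool_pos: [0.5707, 0.2796, 0.1633]
orientation: [-0.26, 3.122, 0.004]
force: [1.1, 0.2, 0.3]
opening: 0.0743
gripper_force: 0.0
```

>>> {"fn": "arm_command", "kwargs": {
  "deltas": [
    [[-0.5,-3.3,0,0,0,-0.4],[-0.5,-3.3,0,0,0,-0.4],[-0.5,-3.3,0,0,0,-0.4],[-0.5,-3.3,0,0,0,-0.4],[-0.6,-3.3,0,0,0,-0.4],[-0.6,-3.3,0,0,0,-0.4],[-0.6,-3.3,0,0,0,-0.4],[-0.6,-3.3,0,0,0,-0.4],[-0.6,-3.3,0,0,0,-0.4],[-0.6,-3.3,0,0,0,-0.4],[-0.6,-3.3,0,0,0,-0.3],[-0.7,-3.3,0,0,0,0]]
  ]
}}

```text
t: 9.72
tool_pos: [0.4982, -0.1189, 0.1563]
orientation: [0.142, -3.138, -0.0]
force: [1.2, -0.6, 0.2]
opening: 0.0746
gripper_force: 0.0
```

>>> {"fn": "arm_command", "kwargs": {
  "deltas": [
    [[0,-0.5,0,0,0,0],[0,0,0,0,0,0],[0,0,0,0,0,0]]
  ]
}}

```text
t: 9.97
tool_pos: [0.4988, -0.1222, 0.1563]
orientation: [0.141, -3.138, -0.001]
force: [-0.4, -0.6, -0.2]
opening: 0.0744
gripper_force: 0.0
```

```bash
python3 -c "
from h import *
st()"
```

```text
t 9.97 pos [ 0.4988 -0.1222  0.1563] yaw 95.13 z [-4.e-04  7.e-04 -1.e+00] op 0.0744 gf 0.0 F [-0.4 -0.6 -0.2] q6 -2.0
```

>>> {"fn": "arm_command", "kwargs": {
  "deltas": [
    [[0,0,-1.5,0,0,0],[0,0,-2.0,0,0,0],[0,0,-2.0,0,0,0],[0,0,-1.3,0,0,0],[0,0,-0.8,0,0,0],[0,0,-0.5,0,0,0],[0,0,0,0,0,0],[0,0,0,0,0,0]]
  ]
}}

```text
t: 10.63
tool_pos: [0.4995, -0.122, 0.0762]
orientation: [-0.144, 3.138, -0.0]
force: [1.0, 0.3, -0.7]
opening: 0.0742
gripper_force: 0.0
```

>>> {"fn": "arm_command", "kwargs": {
  "deltas": [
    [[0,0,0,0,0,0],[0,0,0,0,0,0],[0,0,0,0,0,0],[0,0,0,0,0,0],[0,0,0,0,0,0],[0,0,0,0,0,0],[0,0,0,0,0,0],[0,0,0,0,0,0],[0,0,0,0,0,0],[0,0,0,0,0,0],[0,0,0,0,0,0]]
  ],
  "gripper": -1,
  "squeeze": 25
}}

```text
t: 11.55
tool_pos: [0.499, -0.1226, 0.0756]
orientation: [0.142, -3.138, 0.0]
force: [-0.5, -0.7, -0.1]
opening: 0.0256
gripper_force: 25.0
```

>>> {"fn": "arm_command", "kwargs": {
  "deltas": [
    [[0,0,0.5,0,0,0],[0,0,1.0,0,0,0],[0,0,1.8,0,0,0],[0,0,2.0,0,0,0],[0,0,1.5,0,0,0],[0,0.5,0.7,0,0,0],[0,1.5,0,0,0,0.4],[-0.3,2.5,0,0,0,0.4],[-0.3,3.0,0,0,0,0.4],[-0.3,3.0,0,0,0,0.4],[-0.3,3.0,0,0,0,0.4],[-0.3,3.0,0,0,0,0.4]]
  ]
}}

```text
t: 12.55
tool_pos: [0.4831, 0.0442, 0.1504]
orientation: [0.208, -3.134, -0.0]
force: [0.5, 0.2, -4.7]
opening: 0.0252
gripper_force: 25.0
```

>>> {"fn": "arm_command", "kwargs": {
  "deltas": [
    [[-0.3,3.0,0,0,0,0.4],[-0.3,3.0,0,0,0,0.4],[-0.3,3.0,0,0,0,0.4],[-0.3,3.0,0,0,0,0.4],[-0.3,3.0,0,0,0,0.4],[-0.3,3.0,0,0,0,0],[-0.3,2.3,0,0,0,0],[-0.3,1.5,0,0,0,0],[0,0,0,0,0,0],[0,0,-1.5,0,0,0],[0,0,-2.0,0,0,0],[0,0,-2.0,0,0,0]]
  ]
}}

```text
t: 13.55
tool_pos: [0.4601, 0.2606, 0.0955]
orientation: [-0.263, 3.13, 0.0]
force: [-0.4, 0.8, -3.3]
opening: 0.0254
gripper_force: 25.0
```

>>> {"fn": "arm_command", "kwargs": {
  "deltas": [
    [[0,0,-1.5,0,0,0],[0,0,-1.5,0,0,0],[0,0,-1.0,0,0,0],[0,0,-0.4,0,0,0],[0,0,-0.2,0,0,0],[0,0,0,0,0,0],[0,0,0,0,0,0]]
  ]
}}

```text
t: 14.13
tool_pos: [0.4606, 0.2607, 0.0506]
orientation: [-0.263, 3.129, 0.001]
force: [0.6, 1.1, -3.5]
opening: 0.0252
gripper_force: 25.0
```

>>> {"fn": "arm_command", "kwargs": {
  "deltas": [
    [[0,0,-0.2,0,0,0],[0,0,-0.1,0,0,0],[0,0,-0.1,0,0,0],[0,0,-0.1,0,0,0],[0,0,0,0,0,0],[0,0,0,0,0,0]]
  ]
}}

```text
t: 14.63
tool_pos: [0.46, 0.2606, 0.0446]
orientation: [-0.263, 3.131, 0.0]
force: [0.9, 0.2, -3.4]
opening: 0.0254
gripper_force: 25.0
```

>>> {"fn": "arm_command", "kwargs": {
  "deltas": [
    [[0,0,-0.1,0,0,0],[0,0,0,0,0,0],[0,0,0,0,0,0]]
  ]
}}

```text
t: 14.88
tool_pos: [0.4604, 0.2606, 0.0446]
orientation: [-0.263, 3.13, -0.0]
force: [-2.6, -2.8, 5.2]
opening: 0.0254
gripper_force: 25.0
```

>>> {"fn": "arm_command", "kwargs": {
  "deltas": [
    [[0,0,0,0,0,0],[0,0,0,0,0,0],[0,0,0,0,0,0],[0,0,0,0,0,0],[0,0,0.5,0,0,0],[0,0,1.0,0,0,0],[0,0,2.0,0,0,0],[0,0,2.5,0,0,0],[0,0,2.5,0,0,0],[0,0,2.0,0,0,0],[0,0,1.0,0,0,0],[0,0,0,0,0,0]]
  ],
  "gripper": 0.3
}}

```text
t: 15.88
tool_pos: [0.4619, 0.2614, 0.1624]
orientation: [-0.262, 3.125, 0.003]
force: [0.7, 0.7, 0.2]
opening: 0.0604
gripper_force: 0.0
```

```bash
python3 -c "
from h import *
st(); snap('top','t4.png',(320,145,490,275),4.6)"
```

```text
t 15.88 pos [0.4619 0.2614 0.1624] yaw 99.6 z [ 0.0054  0.0024 -1.    ] op 0.0604 gf 0.0 F [0.7 0.7 0.2] q6 -1.32
```

View pics/t4.png

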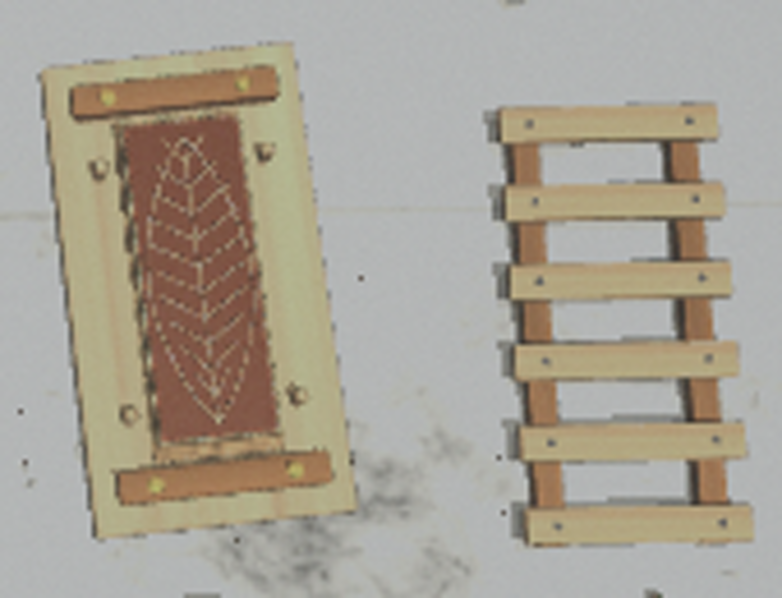

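Brown block corners at crop (116,122), (239,116), (277,437), (157,440); dowel tops at (97,168), (263,151), (297,397), (130,414).

```bash
python3 -c "
from fit import *
rect('dry',[(116,122),(239,116),(277,437),(157,440)],.16,.06,.033,*A)
rect('dowels',[(97,168),(263,151),(297,397),(130,414)],.124,.084,.027,*A)
rect('rackscrews',[(529,124),(690,120),(723,523),(558,526)],.2,.08,.02,*A)"
```

```text
dry [ 0.5453 -0.1191] 4.54 res mm [[0.9, 1.3], [-1.8, -0.1], [-1.6, 0.3], [2.5, -1.5]]
dowels [ 0.5439 -0.1196] 5.5 res mm [[0.0, -0.1], [-0.6, 0.5], [-0.2, 0.8], [0.7, -1.2]]
rackscrews [ 0.5226 -0.331 ] 0.25 res mm [[-0.0, 0.4], [0.4, -0.5], [-0.2, 0.1], [-0.2, -0.0]]
```

>>> {"fn": "arm_command", "kwargs": {
  "deltas": [
    [[0.7,-3.2,0,0,0,-0.4],[0.7,-3.2,0,0,0,-0.4],[0.7,-3.2,0,0,0,-0.4],[0.7,-3.2,0,0,0,-0.4],[0.7,-3.2,0,0,0,-0.4],[0.7,-3.2,0,0,0,-0.4],[0.7,-3.2,0,0,0,-0.4],[0.7,-3.2,0,0,0,-0.4],[0.7,-3.2,0,0,0,-0.4],[0.7,-3.2,0,0,0,-0.4],[0.7,-3.2,0,0,0,-0.4],[0.7,-2.7,0,0,0,0]]
  ],
  "gripper": 1
}}

```text
t: 16.93
tool_pos: [0.5429, -0.1204, 0.1564]
orientation: [0.141, -3.135, -0.001]
force: [-0.2, 0.2, -0.2]
opening: 0.0929
gripper_force: 0.0
```

>>> {"fn": "arm_command", "kwargs": {
  "deltas": [
    [[0,0,-2.0,0,0,0],[0,0,-2.5,0,0,0],[0,0,-2.5,0,0,0],[0,0,-2.0,0,0,0],[0,0,-1.5,0,0,0],[0,0,-1.0,0,0,0],[0,0,-0.5,0,0,0],[0,0,0,0,0,0],[0,0,0,0,0,0]]
  ]
}}

```text
t: 17.68
tool_pos: [0.544, -0.1185, 0.0387]
orientation: [0.143, -3.138, -0.0]
force: [0.5, -1.0, -0.1]
opening: 0.0929
gripper_force: 0.0
```

```bash
python3 -c "
from h import *
st()"
```

```text
t 17.68 pos [ 0.544  -0.1185  0.0387] yaw 95.2 z [-1.e-04  0.e+00 -1.e+00] op 0.0929 gf 0.0 F [ 0.5 -1.  -0.1] q6 -1.97
```

>>> {"fn": "arm_command", "kwargs": {
  "deltas": [
    [[0,-0.1,-1.0,0,0,0],[0,0,-0.7,0,0,0],[0,0,-0.4,0,0,0],[0,0,-0.2,0,0,0],[0,0,0,0,0,0],[0,0,0,0,0,0]]
  ]
}}

```text
t: 18.18
tool_pos: [0.5439, -0.1195, 0.0156]
orientation: [0.143, -3.138, -0.0]
force: [0.2, 0.0, -0.2]
opening: 0.0932
gripper_force: 0.0
```

>>> {"fn": "arm_command", "kwargs": {
  "deltas": [
    [[0,0,0,0,0,0],[0,0,0,0,0,0],[0,0,0,0,0,0],[0,0,0,0,0,0],[0,0,0,0,0,0],[0,0,0,0,0,0],[0,0,0,0,0,0],[0,0,0,0,0,0]]
  ],
  "gripper": -1,
  "squeeze": 25
}}

```text
t: 18.85
tool_pos: [0.5441, -0.1195, 0.0157]
orientation: [-0.143, 3.138, -0.0]
force: [-1.0, -0.5, 0.6]
opening: 0.0599
gripper_force: 25.0
```

```bash
python3 -c "
from h import *
st()"
```

```text
t 18.85 pos [ 0.5441 -0.1195  0.0157] yaw 95.2 z [ 1.e-04 -0.e+00 -1.e+00] op 0.0599 gf 25.0 F [-1.  -0.5  0.6] q6 -1.97
```

>>> {"fn": "arm_command", "kwargs": {
  "deltas": [
    [[0,0,0.4,0,0,0],[0,0,0.8,0,0,0],[0,0,1.5,0,0,0],[0,0,2.0,0,0,0],[0,0,2.0,0,0,0],[0,0,1.5,0,0,0],[0,0,0.8,0,0,0],[0,-0.7,0,0,0,0],[-0.2,-1.5,0,0,0,-0.5],[-0.3,-2.3,0,0,0,-0.6],[-0.3,-2.5,0,0,0,-0.6],[-0.3,-2.5,0,0,0,-0.6]]
  ]
}}

```text
t: 19.85
tool_pos: [0.532, -0.2153, 0.1043]
orientation: [0.08, -3.139, -0.001]
force: [-1.0, 0.9, -1.7]
opening: 0.0596
gripper_force: 25.0
```

>>> {"fn": "arm_command", "kwargs": {
  "deltas": [
    [[-0.3,-2.5,0,0,0,-0.6],[-0.3,-2.5,0,0,0,-0.6],[-0.3,-2.5,0,0,0,-0.6],[-0.3,-2.0,0,0,0,-0.6],[0,-1.4,0,0,0,-0.4],[0,-0.7,0,0,0,0],[0,0,0,0,0,0],[0,0,0,0,0,0]]
  ]
}}

```text
t: 20.52
tool_pos: [0.5209, -0.3299, 0.105]
orientation: [0.003, -3.141, -0.002]
force: [-0.3, -0.4, -1.3]
opening: 0.0597
gripper_force: 25.0
```

```bash
python3 -c "
from h import *
st()"
```

```text
t 20.52 pos [ 0.5209 -0.3299  0.105 ] yaw 90.1 z [-7.0e-04  1.1e-03 -1.0e+00] op 0.0597 gf 25.0 F [-0.3 -0.4 -1.3] q6 -2.22
```

>>> {"fn": "arm_command", "kwargs": {
  "deltas": [
    [[0.1,-0.1,-1.5,0,0,0],[0,0,-2.0,0,0,0],[0,0,-2.0,0,0,0],[0,0,-1.2,0,0,0],[0,0,-0.8,0,0,0],[0,0,-0.4,0,0,0],[0,0,0,0,0,0],[0,0,0,0,0,0]]
  ]
}}

```text
t: 21.18
tool_pos: [0.5226, -0.3316, 0.0274]
orientation: [-0.003, 3.141, -0.001]
force: [0.6, -0.6, -2.2]
opening: 0.0598
gripper_force: 25.0
```

```bash
python3 -c "
from h import *
st(); snap('side','s2.png',(275,240,435,350),5)"
```

```text
t 21.18 pos [ 0.5226 -0.3316  0.0274] yaw 90.12 z [ 8.e-04 -6.e-04 -1.e+00] op 0.0598 gf 25.0 F [ 0.6 -0.6 -2.2] q6 -2.22
```

View pics/s2.png

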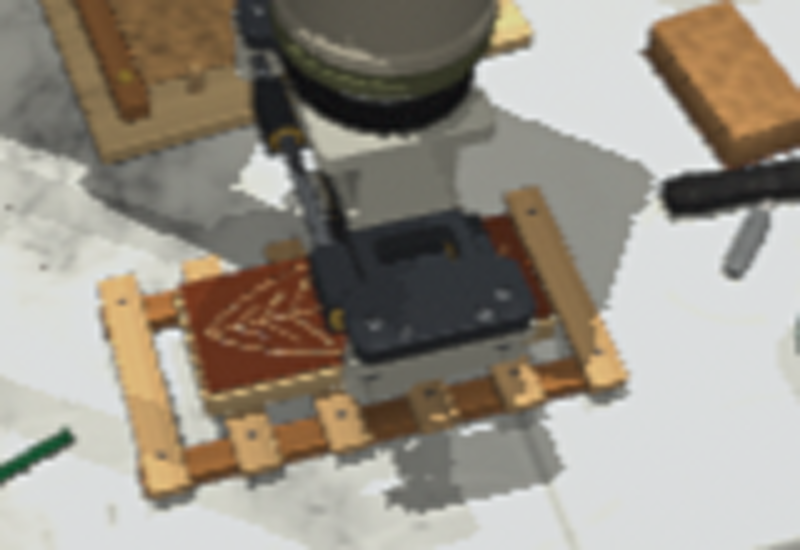

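The block is level over the rack, with its length along the rack and similar gaps to both end slats. I'll lower it.

>>> {"fn": "arm_command", "kwargs": {
  "deltas": [
    [[0,0,-0.3,0,0,0],[0,0,-0.2,0,0,0],[0,0,-0.1,0,0,0],[0,0,0,0,0,0]]
  ]
}}

```text
t: 21.57
tool_pos: [0.5221, -0.3316, 0.0208]
orientation: [-0.003, 3.141, -0.0]
force: [-0.1, 0.1, -1.2]
opening: 0.0594
gripper_force: 25.0
```

>>> {"fn": "arm_command", "kwargs": {
  "deltas": [
    [[0,0,-0.1,0,0,0],[0,0,0,0,0,0],[0,0,0,0,0,0]]
  ]
}}

```text
t: 21.82
tool_pos: [0.5221, -0.3316, 0.0207]
orientation: [-0.003, 3.141, -0.0]
force: [-3.0, 3.0, 6.9]
opening: 0.0598
gripper_force: 25.0
```

>>> {"fn": "arm_command", "kwargs": {
  "deltas": [
    [[0,0,0,0,0,0],[0,0,0,0,0,0],[0,0,0,0,0,0],[0,0,0,0,0,0],[0,0,0,0,0,0],[0,0,0.5,0,0,0],[0,0,1.5,0,0,0],[0,0,2.5,0,0,0],[0,0,2.5,0,0,0],[0,0,2.0,0,0,0],[0,1.0,0,0,0,0],[0,2.0,0,0,0,0.5]]
  ],
  "gripper": 1
}}

```text
t: 22.82
tool_pos: [0.5231, -0.3035, 0.112]
orientation: [-0.013, 3.138, -0.005]
force: [-0.6, 0.1, -0.6]
opening: 0.0929
gripper_force: 0.0
```

>>> {"fn": "arm_command", "kwargs": {
  "deltas": [
    [[-0.1,3.3,0,0,0,0.7],[-0.1,3.3,0,0,0,0.7],[-0.1,3.3,0,0,0,0.7],[-0.1,3.3,0,0,0,0.7],[-0.2,3.3,0,0,0,0.7],[-0.2,3.3,0,0,0,0.7],[-0.2,3.3,0,0,0,0.7],[-0.2,3.3,0,0,0,0.7],[-0.2,3.3,0,0,0,0.7],[-0.2,3.3,0,0,0,0.7],[0,2.5,0,0,0,0.7],[0,1.5,0,0,0,0]]
  ]
}}

```text
t: 23.82
tool_pos: [0.505, 0.0715, 0.1092]
orientation: [0.232, -3.133, -0.001]
force: [-0.4, -0.1, -0.4]
opening: 0.0933
gripper_force: 0.0
```

```bash
python3 -c "
from h import *
st(); snap('top','t5.png',(150,145,490,285),2.35)"
```

```text
t 23.82 pos [0.505  0.0715 0.1092] yaw 98.45 z [-5.e-04  7.e-04 -1.e+00] op 0.0933 gf 0.0 F [-0.4 -0.1 -0.4] q6 -1.68
```

View pics/t5.png

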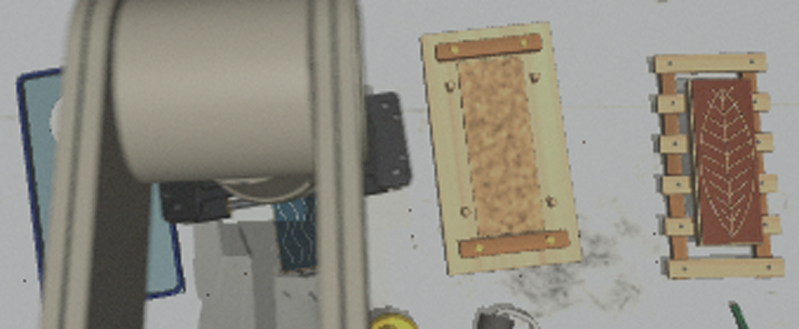

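The brown block lies in the middle of the rack (about (725,162)). I'll measure it and lower onto the blue block.

```bash
python3 -c "
from fit import *
rect('dry',[(693,81),(750,78),(760,243),(699,245)],.16,.06,.038,2.35,np.array([150,145]))"
```

```text
dry [ 0.5226 -0.3316] -1.1 res mm [[-3.0, -3.0], [0.3, 2.1], [2.5, 2.0], [0.2, -1.0]]
```

>>> {"fn": "arm_command", "kwargs": {
  "deltas": [
    [[0.1,0.1,-1.5,0,0,0],[0,0.1,-2.2,0,0,0],[0,0,-2.2,0,0,0],[0,0,-2.0,0,0,0],[0,0,-1.2,0,0,0],[0,0,-0.8,0,0,0],[0,0,-0.4,0,0,0],[0,0,-0.1,0,0,0],[0,0,0,0,0,0],[0,0,0,0,0,0]]
  ]
}}

```text
t: 24.7
tool_pos: [0.508, 0.0705, 0.0068]
orientation: [-0.227, 3.132, -0.0]
force: [0.6, -0.1, 0.4]
opening: 0.0929
gripper_force: 0.0
```

>>> {"fn": "arm_command", "kwargs": {
  "deltas": [
    [[-0.1,0.2,-0.2,0,0,0],[0,0,0,0,0,0],[0,0,0,0,0,0],[0,0,0,0,0,0]]
  ]
}}

```text
t: 25.03
tool_pos: [0.5062, 0.0726, 0.0039]
orientation: [-0.228, 3.133, -0.0]
force: [0.7, -0.0, -0.1]
opening: 0.093
gripper_force: 0.0
```

>>> {"fn": "arm_command", "kwargs": {
  "deltas": [
    [[0,0,0,0,0,0],[0,0,0,0,0,0],[0,0,0,0,0,0],[0,0,0,0,0,0],[0,0,0,0,0,0],[0,0,0,0,0,0],[0,0,0,0,0,0],[0,0,0,0,0,0]]
  ],
  "gripper": -1,
  "squeeze": 25
}}

```text
t: 25.7
tool_pos: [0.5059, 0.0726, 0.0036]
orientation: [0.227, -3.133, -0.0]
force: [-0.6, 1.2, -0.2]
opening: 0.0598
gripper_force: 25.0
```

```bash
python3 -c "
from h import *
st()"
```

```text
t 25.7 pos [0.5059 0.0726 0.0036] yaw 98.3 z [-1.e-04  1.e-04 -1.e+00] op 0.0598 gf 25.0 F [-0.6  1.2 -0.2] q6 -1.67
```

>>> {"fn": "arm_command", "kwargs": {
  "deltas": [
    [[0,0,0.4,0,0,0],[0,0,0.8,0,0,0],[0,0,1.5,0,0,0],[0,0,2.0,0,0,0],[0,0,2.0,0,0,0],[0,0,1.0,0,0,0],[0.1,-0.7,0,0,0,0],[0.3,-1.5,0,0,0,-0.3],[0.5,-2.3,0,0,0,-0.5],[0.5,-2.5,0,0,0,-0.5],[0.5,-2.5,0,0,0,-0.5],[0.5,-2.5,0,0,0,-0.5]]
  ]
}}

```text
t: 26.7
tool_pos: [0.5293, -0.049, 0.0794]
orientation: [0.164, -3.136, -0.0]
force: [0.5, -0.2, -1.5]
opening: 0.06
gripper_force: 25.0
```

>>> {"fn": "arm_command", "kwargs": {
  "deltas": [
    [[0.5,-2.5,0,0,0,-0.5],[0.5,-2.3,0,0,0,-0.1],[0.4,-1.5,0,0,0,0],[0,-0.8,0,0,0,0],[0,0,0,0,0,0],[0,0,0,0,0,0],[0,0,0,0,0,0]]
  ]
}}

```text
t: 27.28
tool_pos: [0.5436, -0.1174, 0.0803]
orientation: [0.149, -3.137, -0.001]
force: [-0.6, -0.3, -1.1]
opening: 0.0598
gripper_force: 25.0
```

```bash
python3 -c "
from h import *
st(); snap('top','t6.png',(310,135,460,275),4.2); snap('side','s3.png',(265,195,405,290),5.5)"
```

```text
t 27.28 pos [ 0.5436 -0.1174  0.0803] yaw 95.44 z [-7.e-04  7.e-04 -1.e+00] op 0.0598 gf 25.0 F [-0.6 -0.3 -1.1] q6 -1.97
```

View pics/s3.png

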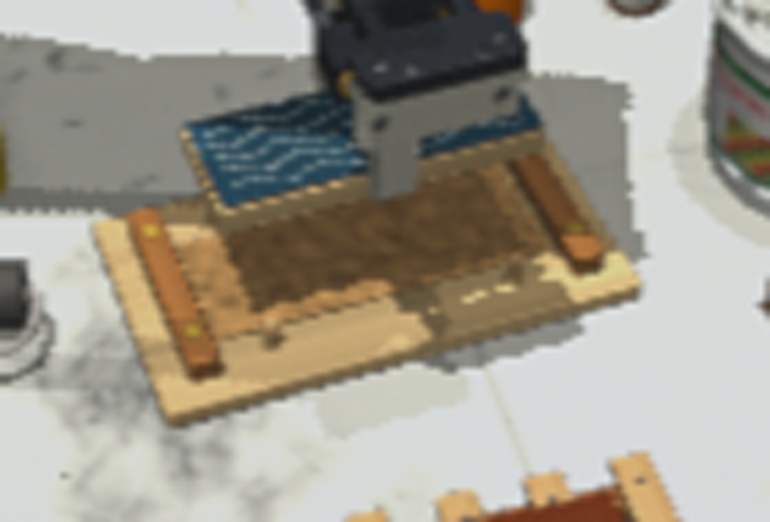

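```bash
python3 -c "
from h import *
a=np.radians(5.44);c,s=np.cos(a),np.sin(a)
for dx in(0,.002):
  p=proj('side',[[.5436+dx+x*c-y*s,-.1174+x*s+y*c,.0947] for x,y in((-.08,-.03),(.08,-.03),(-.08,.03))])+[0,1.6]
  print(((p-[265,195]+.5)*5.5-.5).round(0))"
```

```text
[[217. 216.]
 [546. 133.]
 [177. 129.]]
[[221. 215.]
 [550. 132.]
 [182. 128.]]
```

The blue block hangs level, with side corners at (183,128), (228,212) and (545,132), within about 2 mm of prediction. I'll lower it into the jig.

>>> {"fn": "arm_command", "kwargs": {
  "deltas": [
    [[0,-0.2,-1.0,0,0,0],[0,0,-1.5,0,0,0],[0,0,-1.2,0,0,0],[0,0,-0.7,0,0,0],[0,0,0,0,0,0],[0,0,0,0,0,0],[0,0,0,0,0,0]]
  ]
}}

```text
t: 27.97
tool_pos: [0.5444, -0.1205, 0.0371]
orientation: [-0.148, 3.138, -0.0]
force: [0.1, 0.4, -1.6]
opening: 0.0596
gripper_force: 25.0
```

```bash
python3 -c "
from h import *
st()"
```

```text
t 27.97 pos [ 0.5444 -0.1205  0.0371] yaw 95.41 z [ 5.e-04 -2.e-04 -1.e+00] op 0.0596 gf 25.0 F [ 0.1  0.4 -1.6] q6 -1.98
```

>>> {"fn": "arm_command", "kwargs": {
  "deltas": [
    [[0,0,-0.6,0,0,0],[0,0,-0.5,0,0,0],[0,0,-0.4,0,0,0],[0,0,-0.2,0,0,0],[0,0,-0.1,0,0,0],[0,0,0,0,0,0]]
  ]
}}

```text
t: 28.47
tool_pos: [0.5439, -0.1205, 0.0186]
orientation: [0.148, -3.138, -0.0]
force: [-0.3, 0.6, -1.3]
opening: 0.0596
gripper_force: 25.0
```

>>> {"fn": "arm_command", "kwargs": {
  "deltas": [
    [[0,0,-0.1,0,0,0],[0,0,0,0,0,0],[0,0,0,0,0,0]]
  ]
}}

```text
t: 28.72
tool_pos: [0.544, -0.1205, 0.0186]
orientation: [0.148, -3.138, -0.0]
force: [-5.7, 2.2, 8.9]
opening: 0.0598
gripper_force: 25.0
```

>>> {"fn": "arm_command", "kwargs": {
  "deltas": [
    [[0,0,0,0,0,0],[0,0,0,0,0,0],[0,0,0,0,0,0],[0,0,0,0,0,0],[0,0,0,0,0,0],[0,0,0.5,0,0,0],[0,0,1.5,0,0,0],[0,0,2.5,0,0,0],[0,0,3.0,0,0,0],[0,0,3.0,0,0,0],[-0.1,1.5,1.5,0,0,0],[-0.3,2.5,0,0,0,0.2]]
  ],
  "gripper": 1
}}

```text
t: 29.72
tool_pos: [0.5433, -0.0826, 0.1435]
orientation: [-0.149, 3.13, -0.005]
force: [0.7, -0.2, 0.4]
opening: 0.0932
gripper_force: 0.0
```

>>> {"fn": "arm_command", "kwargs": {
  "deltas": [
    [[-0.7,3.2,0,0,0,0.4],[-0.7,3.2,0,0,0,0.4],[-0.7,3.2,0,0,0,0.4],[-0.7,3.2,0,0,0,0.4],[-0.8,3.2,0,0,0,0.4],[-0.8,3.2,0,0,0,0.4],[-0.8,3.2,0,0,0,0.4],[-0.8,3.2,0,0,0,0.4],[-0.8,3.2,0,0,0,0.4],[-0.8,3.2,0,0,0,0.4],[-0.3,2.2,0,0,0,0],[0,0,0,0,0,0]]
  ],
  "gripper": 0.5
}}

```text
t: 30.72
tool_pos: [0.46, 0.2653, 0.1381]
orientation: [-0.268, 3.13, 0.003]
force: [-0.1, 0.2, -0.3]
opening: 0.0699
gripper_force: 0.0
```

```bash
python3 -c "
from h import *
st(); snap('top','t7.png',(320,145,490,275),4.6)"
```

```text
t 30.72 pos [0.46   0.2653 0.1381] yaw 99.81 z [ 3.0e-04  1.7e-03 -1.0e+00] op 0.0699 gf 0.0 F [-0.1  0.2 -0.3] q6 -1.32
```

View pics/t7.png

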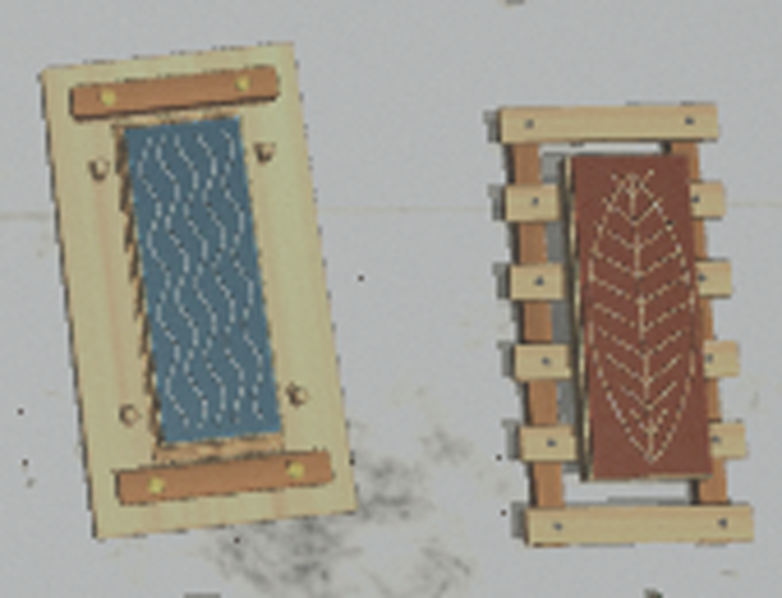

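```bash
python3 -c "
from fit import *
rect('dry',[(568,157),(688,154),(712,474),(585,478)],.16,.06,.038,*A)
rect('fresh',[(123,126),(241,119),(281,434),(162,442)],.16,.06,.033,*A)
rect('rackslats in/out',[(504,142),(718,136),(752,504),(525,508)],.18,.11,.02,*A)"
```

```text
dry [ 0.5233 -0.3314] -0.42 res mm [[-2.2, -0.8], [-1.2, 0.3], [2.4, -0.1], [0.9, 0.5]]
fresh [ 0.5445 -0.1213] 4.78 res mm [[-0.3, -0.3], [-2.6, 0.8], [0.5, 0.9], [2.4, -1.4]]
rackslats in/out [ 0.5227 -0.3309] 0.21 res mm [[0.8, -1.5], [1.9, 1.2], [-1.3, 0.1], [-1.4, 0.2]]
```

The blue block is centred flat in the jig and the brown one is within 1 mm of the rack's middle. Next is the iron weight.

>>> {"fn": "arm_command", "kwargs": {
  "deltas": [
    [[0,-0.4,-1.5,0,0,0],[0,0,-2.0,0,0,0],[0,0,-2.0,0,0,0],[0,0,-1.8,0,0,0],[0,0,-1.1,0,0,0],[0,0,-0.6,0,0,0],[0,0,-0.2,0,0,0],[0,0,0,0,0,0],[0,0,0,0,0,0]]
  ]
}}

```text
t: 31.52
tool_pos: [0.4619, 0.2576, 0.0467]
orientation: [-0.262, 3.129, 0.001]
force: [0.9, -0.6, -0.2]
opening: 0.0699
gripper_force: 0.0
```

>>> {"fn": "arm_command", "kwargs": {
  "deltas": [
    [[0,0,0,0,0,0],[0,0,0,0,0,0],[0,0,0,0,0,0],[0,0,0,0,0,0],[0,0,0,0,0,0],[0,0,0,0,0,0],[0,0,0,0,0,0],[0,0,0,0,0,0],[0,0,0,0,0,0],[0,0,0,0,0,0]]
  ],
  "gripper": -1,
  "squeeze": 25
}}

```text
t: 32.35
tool_pos: [0.4611, 0.2579, 0.0458]
orientation: [-0.263, 3.13, 0.001]
force: [-0.5, 2.6, 1.3]
opening: 0.0254
gripper_force: 25.0
```

>>> {"fn": "arm_command", "kwargs": {
  "deltas": [
    [[0,0,0.5,0,0,0],[0,0,1.0,0,0,0],[0,0,1.8,0,0,0],[0,0,2.2,0,0,0],[0,0,2.0,0,0,0],[0,-0.5,1.5,0,0,0],[0,-1.5,0,0,0,-0.3],[0.3,-2.5,0,0,0,-0.4],[0.3,-3.0,0,0,0,-0.4],[0.3,-3.0,0,0,0,-0.4],[0.3,-3.0,0,0,0,-0.4],[0.3,-3.0,0,0,0,-0.4]]
  ]
}}

```text
t: 33.35
tool_pos: [0.4756, 0.0909, 0.1361]
orientation: [0.2, -3.135, 0.001]
force: [0.6, 0.2, -3.4]
opening: 0.0257
gripper_force: 25.0
```

>>> {"fn": "arm_command", "kwargs": {
  "deltas": [
    [[0.3,-3.0,0,0,0,-0.4],[0.3,-3.0,0,0,0,-0.4],[0.3,-3.0,0,0,0,-0.4],[0.3,-3.0,0,0,0,-0.4],[0.3,-3.0,0,0,0,-0.4],[0.3,-3.0,0,0,0,0],[0.3,-2.2,0,0,0,0],[0.3,-1.3,0,0,0,0],[0,0,0,0,0,0],[0,0,0,0,0,0],[0,0,0,0,0,0]]
  ]
}}

```text
t: 34.27
tool_pos: [0.4998, -0.1216, 0.1356]
orientation: [0.146, -3.138, -0.001]
force: [-0.6, -0.6, -4.2]
opening: 0.0251
gripper_force: 25.0
```

```bash
python3 -c "
from h import *
st()"
```

```text
t 34.27 pos [ 0.4998 -0.1216  0.1356] yaw 95.32 z [-6.e-04  7.e-04 -1.e+00] op 0.0251 gf 25.0 F [-0.6 -0.6 -4.2] q6 -2.0
```

Target TCP z ≈ 0.0768.

>>> {"fn": "arm_command", "kwargs": {
  "deltas": [
    [[0,-0.1,-1.0,0,0,0],[0,0,-1.5,0,0,0],[0,0,-1.3,0,0,0],[0,0,-0.8,0,0,0],[0,0,-0.4,0,0,0],[0,0,-0.2,0,0,0],[0,0,0,0,0,0],[0,0,0,0,0,0]]
  ]
}}

```text
t: 34.93
tool_pos: [0.5004, -0.1234, 0.0842]
orientation: [-0.146, 3.137, -0.0]
force: [0.1, 0.7, -4.0]
opening: 0.0252
gripper_force: 25.0
```

>>> {"fn": "arm_command", "kwargs": {
  "deltas": [
    [[0,0,-0.2,0,0,0],[0,0,-0.2,0,0,0],[0,0,-0.1,0,0,0],[0,0,0,0,0,0],[0,0,0,0,0,0]]
  ]
}}

```text
t: 35.35
tool_pos: [0.4999, -0.1235, 0.0786]
orientation: [0.145, -3.138, -0.0]
force: [0.3, -0.4, -5.3]
opening: 0.0252
gripper_force: 25.0
```

>>> {"fn": "arm_command", "kwargs": {
  "deltas": [
    [[0,0.1,-0.1,0,0,0],[0,0,-0.1,0,0,0],[0,0,0,0,0,0],[0,0,0,0,0,0]]
  ]
}}

```text
t: 35.68
tool_pos: [0.5001, -0.1224, 0.0768]
orientation: [-0.145, 3.138, 0.0]
force: [-0.3, 0.8, -3.2]
opening: 0.0256
gripper_force: 25.0
```

>>> {"fn": "arm_command", "kwargs": {
  "deltas": [
    [[0,0,-0.1,0,0,0],[0,0,0,0,0,0],[0,0,0,0,0,0]]
  ]
}}

```text
t: 35.93
tool_pos: [0.5006, -0.1224, 0.0767]
orientation: [-0.145, 3.137, -0.0]
force: [-2.1, 2.0, 4.8]
opening: 0.0257
gripper_force: 25.0
```

>>> {"fn": "arm_command", "kwargs": {
  "deltas": [
    [[0,0,0,0,0,0],[0,0,0,0,0,0],[0,0,0,0,0,0],[0,0,0,0,0,0],[0,0,0,0,0,0],[0,0,0.5,0,0,0],[0,0,1.0,0,0,0],[0,0,2.0,0,0,0],[0,0,2.5,0,0,0],[0,0,1.5,0,0,0],[0.2,1.5,0,0,0,0],[0.5,2.5,0,0,0,0.2]]
  ],
  "gripper": 0.6
}}

```text
t: 36.93
tool_pos: [0.5083, -0.0842, 0.1537]
orientation: [-0.146, 3.134, -0.003]
force: [0.5, 1.4, -0.2]
opening: 0.0741
gripper_force: 0.0
```

>>> {"fn": "arm_command", "kwargs": {
  "deltas": [
    [[0.5,3.2,0,0,0,0.4],[0.5,3.2,0,0,0,0.4],[0.5,3.2,0,0,0,0.4],[0.5,3.2,0,0,0,0.4],[0.6,3.2,0,0,0,0.4],[0.6,3.2,0,0,0,0.4],[0.6,3.2,0,0,0,0.4],[0.6,3.2,0,0,0,0.4],[0.6,3.2,0,0,0,0.4],[0.6,3.2,0,0,0,0.4],[0.5,2.6,0,0,0,0],[0,1.5,0,0,0,0]]
  ]
}}

```text
t: 37.93
tool_pos: [0.5684, 0.2815, 0.1517]
orientation: [-0.263, 3.129, 0.002]
force: [0.3, 0.9, -0.4]
opening: 0.0743
gripper_force: 0.0
```

>>> {"fn": "arm_command", "kwargs": {
  "deltas": [
    [[0,0,0,0,0,0],[0,0,0,0,0,0]]
  ]
}}

```text
t: 38.1
tool_pos: [0.5678, 0.2787, 0.151]
orientation: [-0.262, 3.131, -0.001]
force: [-0.1, -0.3, -0.2]
opening: 0.0745
gripper_force: 0.0
```

```bash
python3 -c "
from h import *
st(); snap('side','s4.png',(235,130,345,215),6.5)"
```

```text
t 38.1 pos [0.5678 0.2787 0.151 ] yaw 99.58 z [ 1.e-04 -5.e-04 -1.e+00] op 0.0745 gf 0.0 F [-0.1 -0.3 -0.2] q6 -1.36
```

View pics/s4.png

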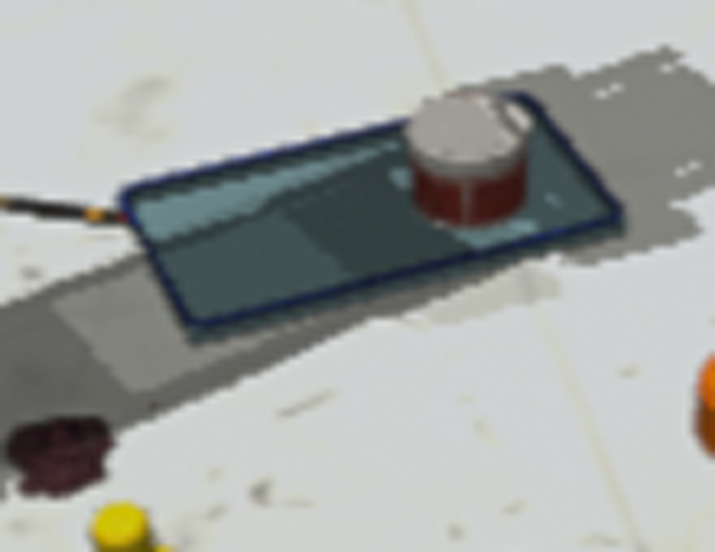

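The tin stands upright in the tray (lid centre at crop (468,130)). I'll descend to just above it and check.

>>> {"fn": "arm_command", "kwargs": {
  "deltas": [
    [[0,0,-1.5,0,0,0],[0,0,-2.2,0,0,0],[0,0,-2.2,0,0,0],[0,0,-1.7,0,0,0],[0,0,-1.0,0,0,0],[0,0,-0.4,0,0,0],[0,0,0,0,0,0],[0,0,0,0,0,0]]
  ]
}}

```text
t: 38.82
tool_pos: [0.5687, 0.2782, 0.0618]
orientation: [-0.259, 3.13, 0.0]
force: [-0.6, 0.3, 0.6]
opening: 0.0744
gripper_force: 0.0
```

>>> {"fn": "arm_command", "kwargs": {
  "deltas": [
    [[-0.1,0,-1.0,0,0,0],[0,0,-1.0,0,0,0],[0,0,-1.0,0,0,0],[0,0,-1.0,0,0,0],[0,0,-0.7,0,0,0],[0,0,-0.3,0,0,0],[0,0,-0.1,0,0,0],[0,0,0,0,0,0],[0,0,0,0,0,0]]
  ]
}}

```text
t: 39.57
tool_pos: [0.5673, 0.2786, 0.01]
orientation: [-0.26, 3.13, 0.0]
force: [0.4, 0.6, -0.1]
opening: 0.0747
gripper_force: 0.0
```

>>> {"fn": "arm_command", "kwargs": {
  "deltas": [
    [[0,0,0,0,0,0],[0,0,0,0,0,0],[0,0,0,0,0,0],[0,0,0,0,0,0],[0,0,0,0,0,0],[0,0,0,0,0,0]]
  ],
  "gripper": -1,
  "squeeze": 25
}}

```text
t: 40.07
tool_pos: [0.5675, 0.2786, 0.0102]
orientation: [-0.26, 3.13, 0.0]
force: [-1.0, -1.5, 4.0]
opening: 0.0636
gripper_force: 25.0
```

>>> {"fn": "arm_command", "kwargs": {
  "deltas": [
    [[0,0,0.5,0,0,0],[0,0,1.0,0,0,0],[0,0,2.0,0,0,0],[0,0,2.5,0,0,0],[0,0,2.5,0,0,0],[0,0,2.0,0,0,0],[0,-0.5,1.0,0,0,0],[0,-1.5,0,0,0,-0.3],[0.1,-2.5,0,0,0,-0.5],[0.2,-3.0,0,0,0,-0.5],[0.2,-3.0,0,0,0,-0.5],[0.2,-3.0,0,0,0,-0.5]]
  ]
}}

```text
t: 41.07
tool_pos: [0.5722, 0.1409, 0.1222]
orientation: [0.196, -3.132, 0.001]
force: [1.2, -0.1, -3.6]
opening: 0.0638
gripper_force: 25.0
```

>>> {"fn": "arm_command", "kwargs": {
  "deltas": [
    [[0.2,-3.0,0,0,0,-0.5],[0.2,-3.0,0,0,0,-0.5],[0.2,-3.0,0,0,0,-0.5],[0.2,-3.0,0,0,0,-0.5],[0.2,-3.0,0,0,0,0],[0.2,-3.0,0,0,0,0],[0.2,-3.0,0,0,0,0],[0,-2.5,0,0,0,0],[0,-1.5,0,0,0,0],[0,0,0,0,0,0],[0,0,0,0,0,0],[0,0,0,0,0,0]]
  ]
}}

```text
t: 42.07
tool_pos: [0.5872, -0.1058, 0.1236]
orientation: [0.142, -3.137, -0.002]
force: [-0.0, -0.2, -4.5]
opening: 0.0636
gripper_force: 25.0
```

```bash
python3 -c "
from h import *
st()"
```

```text
t 42.07 pos [ 0.5872 -0.1058  0.1236] yaw 95.19 z [-0.0016  0.001  -1.    ] op 0.0636 gf 25.0 F [-0.  -0.2 -4.5] q6 -1.93
```

Now dy −1.1, then down to about 0.0412.

>>> {"fn": "arm_command", "kwargs": {
  "deltas": [
    [[0,-0.6,0,0,0,0],[0.1,-0.4,-1.0,0,0,0],[0,0,-1.5,0,0,0],[0,0,-2.0,0,0,0],[0,0,-1.5,0,0,0],[0,0,-1.0,0,0,0],[0,0,-0.5,0,0,0],[0,0,0,0,0,0],[0,0,0,0,0,0],[0,0,0,0,0,0]]
  ]
}}

```text
t: 42.9
tool_pos: [0.59, -0.1167, 0.0509]
orientation: [-0.143, 3.136, -0.001]
force: [0.6, 0.2, -4.5]
opening: 0.0635
gripper_force: 25.0
```

>>> {"fn": "arm_command", "kwargs": {
  "deltas": [
    [[-0.1,0,-0.3,0,0,0],[-0.1,0,-0.2,0,0,0],[0,0,-0.2,0,0,0],[0,0,-0.1,0,0,0],[0,0,0,0,0,0],[0,0,0,0,0,0]]
  ]
}}

```text
t: 43.4
tool_pos: [0.587, -0.1165, 0.0416]
orientation: [0.142, -3.138, -0.0]
force: [0.5, -0.5, -3.1]
opening: 0.0636
gripper_force: 25.0
```

>>> {"fn": "arm_command", "kwargs": {
  "deltas": [
    [[0.1,0,0,0,0,0],[0,0,-0.1,0,0,0],[0,0,0,0,0,0],[0,0,0,0,0,0]]
  ]
}}

```text
t: 43.73
tool_pos: [0.5885, -0.1166, 0.0413]
orientation: [-0.143, 3.137, -0.0]
force: [-2.1, -0.3, 2.5]
opening: 0.0636
gripper_force: 25.0
```

>>> {"fn": "arm_command", "kwargs": {
  "deltas": [
    [[0,0,0,0,0,0],[0,0,0,0,0,0],[0,0,0,0,0,0],[0,0,0,0,0,0],[0,0,0,0,0,0],[0,0,0.5,0,0,0],[0,0,1.5,0,0,0],[0,0,2.5,0,0,0],[0,0,3.0,0,0,0],[0,0,3.0,0,0,0],[0,0,2.0,0,0,0],[0,1.0,0,0,0,0]]
  ],
  "gripper": 0.9
}}

```text
t: 44.73
tool_pos: [0.5912, -0.1085, 0.1725]
orientation: [-0.14, 3.129, -0.006]
force: [0.7, -0.0, 0.4]
opening: 0.0883
gripper_force: 0.0
```

>>> {"fn": "arm_command", "kwargs": {
  "deltas": [
    [[-0.5,3.0,0.3,0,0,0],[-0.5,3.0,0.3,0,0,0],[-0.5,3.0,0.3,0,0,0],[-0.5,3.0,0.3,0,0,0],[-0.5,3.0,0.3,0,0,0],[-0.5,3.0,0.3,0,0,0],[-0.5,3.0,0,0,0,0],[-0.5,3.0,0,0,0,0],[-0.5,3.0,0,0,0,0],[-0.5,3.0,0,0,0,0],[-0.5,2.0,0,0,0,0],[0,0,0,0,0,0]]
  ]
}}

```text
t: 45.73
tool_pos: [0.5313, 0.2174, 0.1831]
orientation: [0.148, -3.137, -0.002]
force: [0.7, 0.4, 0.4]
opening: 0.0883
gripper_force: 0.0
```

```bash
python3 -c "
from h import *
st(); snap('top','t8.png',(320,145,490,275),4.6); snap('side','s5.png',(275,205,405,290),6)"
```

```text
t 45.73 pos [0.5313 0.2174 0.1831] yaw 95.41 z [-0.0012  0.0013 -1.    ] op 0.0883 gf 0.0 F [0.7 0.4 0.4] q6 -1.37
```

View pics/t8.png

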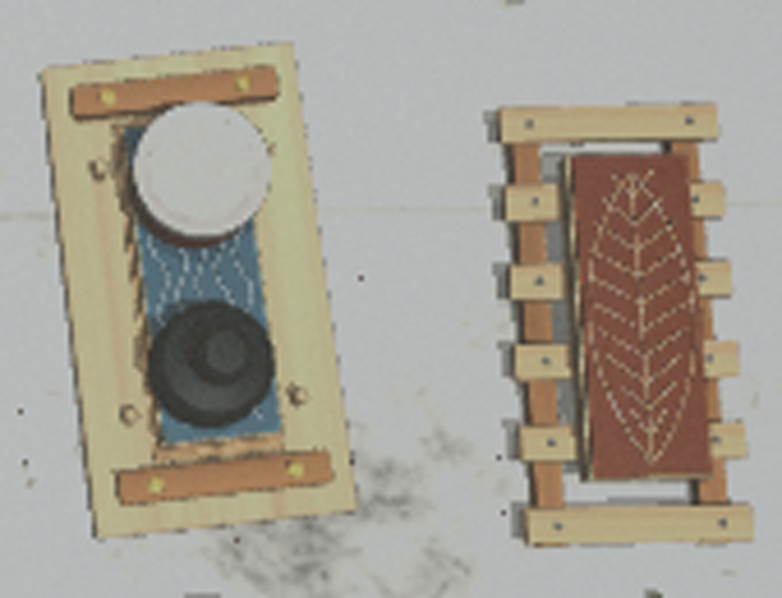

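View pics/s5.png

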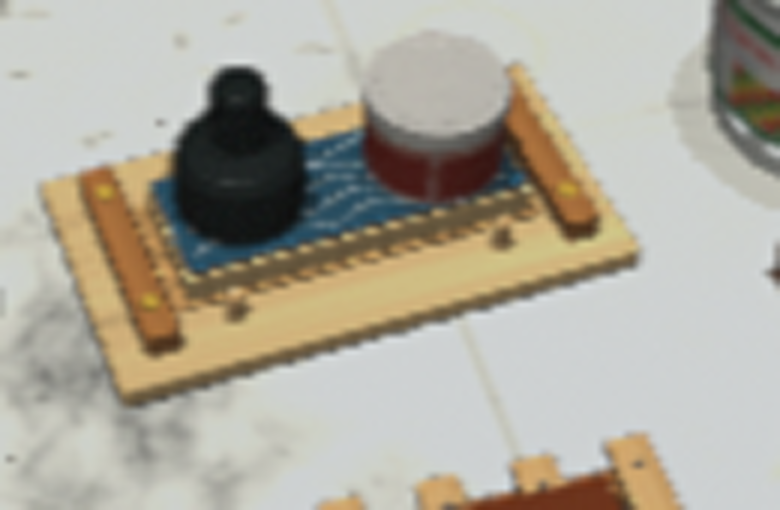

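Both weights are upright on the blue block: tin lid at (202,170) and iron body at (211,363), against (205,171) and (216,365) before, so about 2 mm off. The brown block is in the middle of the rack. I'll hand in.

```bash
python3 -c "
from h import *
print(ticket.close_job())"
```

```text
the job is handed in; nothing more can be done
None
```

The job is handed in: the brown block lies within about 1 mm of the middle of the rack, the blue block is face up and flat in the jig, and both weights are back within about 2 mm of their old spots, at about 46 s of the 144 s allowed; I never reached for the bystanders, but did not recheck them in a final picture.

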